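Fit the tin cup on the tape sealer's studs and load a tin

ROBOT

A 7-joint arm with a two-finger parallel gripper is mounted at the origin on the work surface. World frame = base frame: x ahead of the robot, y to its left, z up, the work surface at z = 0. Lengths are in m, angles in degrees, forces in N, time in s.
With the tool pointing down it reaches from about 0.35 to 0.9 m from the base axis. Payload 19.9 kg.
Tool frame: the origin (TCP) lies between the finger pads; the fingertips stand 17 mm ahead of it and the grasp point (between the pads) lies 2 mm behind it; z points along the fingers, y is the line along which they close (so a half turn about z gives the same grasp; the last joint's range is limited). The gripper opens to 85 mm and grips with 20 to 120 N. Pads are 22 mm wide; open, the fingers measure 114 mm over their backs; the gripper's body (76 mm by 85 mm) begins 54 mm behind the grasp point. The pads swing forward as they close: fully open they stand 13 mm farther back than shut.
Start: joints at [-70.159, 23.915, -0.59, 92.452, 0.269, 63.638, -3.037], TCP at [0.236, 0.579, 0.248] pointing down, gripper open.
Joint ranges: [-161.28, 161.28], [-22.2, 115.67], [-73.04, 71.86], [3.21, 147.25], [-68.34, 248.33], [10.77, 114.83], [-161.83, 161.83]. Speed limits (degrees/s): [108.29, 108.29, 136.94, 136.94, 172.46, 172.46, 172.46].

INTERFACE

Orientations are given as a 3x3 rotation matrix whose columns are the frame's x, y, z axes.
In Python, from plant import get_state, get_image, finish_job gives the robot as it stands. The module is installed in compiled form; this text tells all that it offers.
- The arm moves only by the shell command python3 -m creep 'ROWS' [FORCE]. ROWS is text: rows parted by semicolons, each of 7 numbers parted by spaces: the shift along the world's x, y, z in cm, then the turn, a rotation vector about the world's x, y, z in rad, then the finger opening in cm, from 0 to 8.54. In form: tx ty tz rx ry rz hand; .... A call has 1 to 12 rows; each row is the pose to reach, as a shift and turn from the pose commanded when the call began; what a row does not reach only later rows make up. A row lasts 1/8 s, in which the tool goes at most 62.5 mm and 10.7 degrees, less where a joint would pass 70% of its speed; a pose out of reach is approached as far as the arm can. A call with a gripper value outside its range is refused whole. The fingers move at their own pace and stop on an object; FORCE is the grip in N (left out, the last holds). Time passes only in rows, so rows that repeat a pose let the fingers close. It gives the time, the measured TCP pose, the force, the opening and the grip force at its end, in the units of the state.
- get_state(): the state, without advancing time (a new reading comes with each control period).
- get_image(name): name is "scene" or "side" or "wrist"; returns a dict with "frame" (384x512x3 uint8, blue, green, red), "fx", "fy", "cx", "cy" (pixels), "eye" and "attitude" of the camera in the world; the wrist camera has in their place "T_tool_cam" (4x4, takes a point from camera to tool coordinates, whose origin is the TCP and whose axes are the flange's). Camera axes: x right, y down, z forward; pixel columns grow to the right and rows downward; lengths in m; the calibration is good to about 2 mm. A picture is of the moment at which its call begins: read the wrist's pose just before it. There is no depth.
- finish_job(): hands the job in; it is judged then, once.
The state is a dict: "time": time; "joint_pos": joint angles; "qvel": joint speeds; "joint_efforts": joint torques, N m; "tool_pos": TCP position; "eef_rot": TCP orientation; "force": force on the tool from outside, world axes, zero at the start; "ft_torque": the same for the moment, N m; "opening": opening from 0.0 (shut) to 1.0 (fully open); "grasp_force": force on a finger pad.
Only numpy, scipy, OpenCV 4.12 (cv2) and the standard library are available. Lean on these libraries where they do the work, as an engineer would, in place of code of your own. Each camera call takes 0.05 s, during which the arm holds its last target. There are 200 camera calls.

TASK

Set up the tape sealer for the small tins: put the blue tin cup on the turntable, turning it under light hand pressure until its three holes find the three studs, and let it slide down until it lies flush on the turntable - feel for it, never force or drop it. Then stand the red tin gently in the cup, right way up and fully home, and let go; leave the green tin, the white cup and the spare roll of tape where they are.

Things in the scene. Friction and masses are not known exactly. Their poses are not given: they have to be found in the camera images.
- sealer: Tape sealing machine for round tins, fixed on the bench: low white box 220 x 340 mm, 90 mm high. Origin on the bench right under the turntable's axis, z up. The box runs from -90 to +250 mm along its own y; the tape head (roll, roller, white housing, top 235 mm above the bench) stands on its +y end, at least 140 mm from the axis. Turned at most 0.3 rad from the world axes.
- spindle_face (a point): Centre of the flat top face of the turntable (dark steel disc with a thin rubber facing, 120 mm diameter), 110 mm above the bench. Its axes are those of the machine's box, NOT of the turntable: that was left standing at any angle, which is not reported, so look or feel for the studs. A brake holds the turntable (it slips at about 0.8 N m).
- stud_tips (a point): On the turntable's axis, level with the tips of its studs, 16 mm above the face; axes of the box. Three upright round-nosed brass studs, 8 mm thick, 120 degrees apart, 46 mm from the axis, on the turntable.
- cup: The blue tin cup, loose on the bench, about 0.26 kg, 40 mm high. Origin at the centre of its underside, z up. Flange 116 mm in diameter, 8 mm thick, with three 10 mm through holes 46 mm from the axis at 0, 120 and 240 degrees from its own x axis. Fully home, the underside lies on the turntable's face and the studs stand 8 mm proud of the flange's top.
- cup_mid (a point): On the blue cup's axis, half-way up (20 mm above its underside). Above the flange stands a round collar 32 mm high, 70 mm outside, 56 mm bore, with two outer flats 64 mm apart, 28 mm wide, facing the cup's own +y and -y: grip it across the flats, fingertips just above the flange. The bore has a solid floor level with the flange's top.
- tin: The red tin with gold bands, closed, lid up, 52 mm in diameter, 100 mm high, about 0.14 kg, standing on the bench. Origin at the centre of its foot, z up.
- tin_mid (a point): On the red tin's axis, half-way up (50 mm above its foot). In the cup the tin stands 32 mm deep: grip it above its middle, so that the fingers stay clear of the collar's rim.
- green_tin_mid (a point): Larger green tin, 70 mm in diameter, 110 mm high, half-way up its axis. Not to be disturbed.
- big_cup: White tin cup for larger tins, flange 116 mm, 36 mm high, lying on the bench; origin at the centre of its underside. Not to be disturbed.
- tape_roll: Spare roll of tape lying flat, 92 mm in diameter, 20 mm high; origin at the centre of its underside. Not to be disturbed.
Things that resemble listed ones, but are neither listed nor needed, are in the scene too. There is more than one size of the tin; the one meant has the size given above.

How it is judged (in metres and radians):
On the way:
1. the blue cup lies flush on the turntable, its holes over the studs (z of cup_mid in the frame of spindle_face below 0.0225 m and horizontal distance between cup_mid and spindle_face below 0.003 m and angle between cup_mid's own z axis and vertical below 0.06 rad), for 0.2 s.
At the end, for the whole second after the job is handed in: The blue cup lies flush on the turntable (its underside within 2.5 mm of the face, centred within 3 mm, level within 0.06 rad) and the red tin stands in it, its foot on the cup's floor (within 3 mm), centred within 5 mm and upright within 0.06 rad (all of step 1 and z of tin_mid in the frame of cup_mid between 0.034 and 0.041 m and horizontal distance between tin_mid and cup_mid below 0.005 m and angle between tin_mid's own z axis and vertical below 0.06 rad); the robot touches nothing.
It fails at once if the cup is forced or dropped onto the turntable or studs (more than 30 N between cup and machine) (contact force between cup and sealer above 30 N).
It fails at once if the tin is jammed or dropped into the cup (more than 30 N between tin and cup) (contact force between tin and cup above 30 N).
It fails at once if the big green tin is pushed more than 20 mm or tipped (distance of green_tin_mid from where it was at the start of the episode above 0.02 m or angle between green_tin_mid's own z axis and vertical above 0.2 rad).
It fails at once if the white tin cup is pushed more than 20 mm or tipped (distance of big_cup from where it was at the start of the episode above 0.02 m or angle between big_cup's own z axis and vertical above 0.2 rad).
It fails at once if the spare roll of tape is pushed more than 20 mm or tipped (distance of tape_roll from where it was at the start of the episode above 0.02 m or angle between tape_roll's own z axis and vertical above 0.2 rad).
It also fails if it takes over 72 s, if anything falls off the work surface, if the arm or the gripper's body presses on something with over 40 N, if the wrist force passes 120 N, or if a joint passes its speed limit or range.

## Working session

There is one attempt and no reset: what is moved stays moved. The work goes in short steps, Python scripts to look and compute and a shell command to move; the robot and the scene stay as the last step left them, time stands still between calls to the robot, and variables do not carry over. Pictures are saved under pics/ and viewed, at most 10 in all, crops included, and the job is handed in when it is done.

```bash
mkdir -p pics; cat > h.py <<'E'
import numpy as np,cv2
from plant import get_state,get_image
def grab(n,f):
    s=get_state(); im=get_image(n); cv2.imwrite('pics/'+f+'.png',im['frame'])
    K=np.array([[im['fx'],0,im['cx']],[0,im['fy'],im['cy']],[0,0,1]])
    if n=='wrist':
        T=np.eye(4);T[:3,:3]=s['eef_rot'];T[:3,3]=s['tool_pos'];T=T@np.array(im['T_tool_cam'])
        R,e=T[:3,:3],T[:3,3]
    else: R,e=np.array(im['attitude']).reshape(3,3),np.array(im['eye'])
    np.savez('pics/'+f,K=K,R=R,e=e)
    return im['frame']
def cam(f):
    d=np.load('pics/'+f+'.npz');return d['K'],d['R'],d['e']
def ray(f,u,v,z):
    K,R,e=cam(f);d=R@np.linalg.inv(K)@np.array([u,v,1.]);return e+d*(z-e[2])/d[2]
E
python3 - <<'E'
from h import *
a=grab('scene','sc');b=grab('side','si');c=grab('wrist','w0')
for f in('sc','si','w0'):print(f,*[x.round(3).tolist() for x in cam(f)])
print(get_state())
E
```

```text
sc [[404.113, 0.0, 253.303], [0.0, 404.113, 191.512], [0.0, 0.0, 1.0]] [[-0.862, 0.395, -0.317], [0.506, 0.672, -0.54], [-0.0, -0.627, -0.779]] [0.9, 0.43, 0.845]
si [[410.711, 0.0, 258.599], [0.0, 410.711, 187.419], [0.0, 0.0, 1.0]] [[0.86, -0.261, 0.439], [-0.511, -0.415, 0.753], [-0.014, -0.872, -0.49]] [0.137, -0.835, 0.618]
w0 [[316.206, 0.0, 255.783], [0.0, 316.206, 189.364], [0.0, 0.0, 1.0]] [[0.378, 0.882, 0.281], [0.926, -0.36, -0.117], [-0.002, 0.305, -0.952]] [0.163, 0.607, 0.372]
{'time': 0.15, 'joint_pos': array([-70.1584352 ,  23.94142729,  -0.5882459 ,  92.47599433,
         0.26934558,  63.63792205,  -3.03790775]), 'qvel': array([-0.06896879, -0.04796967,  0.03160905, -0.08207912, -0.02326007,
        0.00118718, -0.06834188]), 'joint_efforts': array([ 1.31965767e-04, -8.64739466e+01,  6.78843856e-01, -4.35057127e+01,
        1.91756553e-02,  5.73781872e-03, -3.27569728e-05]), 'tool_pos': array([0.23628022, 0.57835883, 0.24780237]), 'eef_rot': array([[-9.25725395e-01,  3.78196273e-01, -2.68126349e-04],
       [ 3.78196357e-01,  9.25724958e-01, -9.04174470e-04],
       [-9.37441622e-05, -9.38421677e-04, -9.99999555e-01]]), 'force': array([-0.51411796, -0.57293076, -0.045201  ]), 'ft_torque': array([ 0.02099533,  0.00889136, -0.02072995]), 'grasp_force': 0.0, 'opening': 0.9994676434544587}
```

View pics/sc.png

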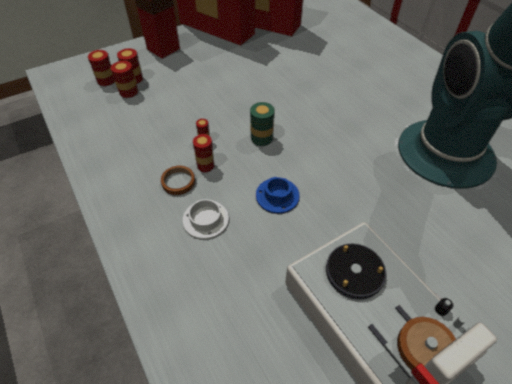

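View pics/si.png

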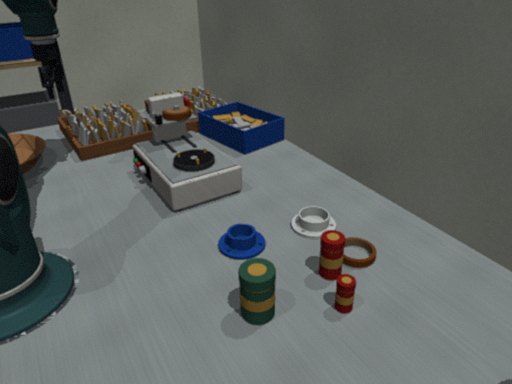

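The scene view shows the turntable at (356,270) with studs near (345,248), (379,270) and (345,283). The blue cup is at (278,194), the red tin at (204,153) with a smaller red decoy behind it, the white cup at (206,218) and the green tin at (262,123). The side view agrees.

```bash
cat > m.py <<'E'
from h import *
def blobs(f,lo,hi,mn=8,roi=None):
    im=cv2.imread('pics/'+f+'.png');h=cv2.cvtColor(im,cv2.COLOR_BGR2HSV)
    m=cv2.inRange(h,lo,hi)
    if roi: k=np.zeros_like(m);x0,y0,x1,y1=roi;k[y0:y1,x0:x1]=255;m&=k
    n,l,s,c=cv2.connectedComponentsWithStats(m)
    return [(s[i].tolist(),c[i].round(1).tolist()) for i in range(1,n) if s[i][4]>=mn],l
E
python3 - <<'E'
from m import *
for f,rt,rb in(('sc',(320,235,392,305),(250,170,305,220)),('si',(165,140,225,175),(210,215,275,262))):
    b,_=blobs(f,(12,90,70),(35,255,255),3,rt);print(f,'studs')
    for s,c in b:print(s,c,ray(f,*c,.122).round(4))
    im=cv2.imread(f'pics/{f}.png');h=cv2.cvtColor(im,cv2.COLOR_BGR2HSV)
    x0,y0,x1,y1=rt;m=np.zeros(h.shape[:2],np.uint8);m[y0:y1,x0:x1]=(h[y0:y1,x0:x1,2]<75)*255
    c=max(cv2.findContours(m,0,1)[0],key=cv2.contourArea);p=np.array([ray(f,*q[0],.110)[:2] for q in cv2.convexHull(c)])
    print('disc',cv2.minEnclosingCircle(p.astype(np.float32)))
    b,l=blobs(f,(100,120,40),(130,255,255),100,rb);print('cup',b)
    for s,c in b:
        i=np.argwhere(l>0)
        c=max(cv2.findContours((l>0).astype(np.uint8),0,1)[0],key=cv2.contourArea)
        p=np.array([ray(f,*q[0],.006)[:2] for q in cv2.convexHull(c)]);print(cv2.fitEllipse(p.astype(np.float32)))
b,_=blobs('sc',(0,120,50),(8,255,255),30,(180,110,220,180));print(b)
b,_=blobs('si',(0,120,50),(8,255,255),30,(310,225,365,315));print(b)
# tin lid gold centre & white cup
b,_=blobs('sc',(10,90,70),(35,255,255),5,(185,110,275,180))
for s,c in b:print('gold',s,c,ray('sc',*c,.1).round(3),ray('sc',*c,.11).round(3))
b,_=blobs('si',(10,90,70),(35,255,255),5,(235,225,365,315))
for s,c in b:print('gold si',s,c,ray('si',*c,.1).round(3),ray('si',*c,.11).round(3))
print('white',ray('sc',206,220,.005),'roll',ray('sc',178,180,.01),ray('sc',366,228,.09),ray('sc',290,268,.09))
E
python3 - <<'E'
import cv2
im=cv2.imread('pics/sc.png')
cv2.imwrite('pics/sc2.png',cv2.resize(im[110:310,160:400],None,fx=3,fy=3,interpolation=cv2.INTER_CUBIC))
E
```

```text
sc studs
[344, 245, 4, 5, 16] [345.4, 246.6] [0.5154 0.1516 0.122 ]
[378, 266, 5, 6, 20] [380.1, 268.4] [0.4874 0.2263 0.122 ]
[343, 279, 5, 6, 21] [345.1, 281.6] [0.5655 0.2136 0.122 ]
disc ((0.5272015929222107, 0.200739786028862), 0.06352372467517853)
cup [([256, 177, 43, 36, 1196], [277.2, 195.0])]
((0.5089502334594727, -0.1109263002872467), (0.1127280741930008, 0.11944615095853806), 147.861083984375)
si studs
[204, 148, 2, 5, 9] [204.6, 149.8] [0.5621 0.2065 0.122 ]
[177, 152, 3, 5, 11] [178.2, 153.9] [0.4852 0.2212 0.122 ]
[196, 158, 3, 6, 13] [197.2, 160.5] [0.5143 0.1504 0.122 ]
disc ((0.5113234519958496, 0.18655531108379364), 0.0733174979686737)
cup [([218, 224, 47, 35, 1252], [241.4, 241.8])]
((0.5123614072799683, -0.10315775871276855), (0.11364760994911194, 0.14519131183624268), 152.09910583496094)
[([193, 119, 19, 39, 334], [201.6, 139.7]), ([198, 164, 10, 8, 47], [202.5, 167.4])]
[([321, 231, 25, 29, 383], [333.3, 244.9]), ([322, 267, 34, 31, 373], [341.0, 281.4]), ([336, 304, 16, 9, 75], [343.8, 308.2])]
gold [256, 110, 13, 4, 39] [261.9, 111.2] [ 0.429 -0.324  0.1  ] [ 
[... 562 characters left out ...]
45, 238, 20, 7, 66] [352.4, 240.0] [ 0.652 -0.336  0.1  ] [ 0.642 -0.346  0.11 ]
gold si [324, 254, 41, 16, 238] [338.2, 262.1] [ 0.581 -0.375  0.1  ] [ 0.572 -0.384  0.11 ]
gold si [247, 263, 20, 13, 207] [256.7, 269.1] [ 0.436 -0.31   0.1  ] [ 0.431 -0.32   0.11 ]
gold si [341, 276, 11, 8, 67] [346.0, 279.6] [ 0.561 -0.421  0.1  ] [ 0.553 -0.429  0.11 ]
gold si [245, 293, 30, 19, 275] [259.7, 304.9] [ 0.394 -0.392  0.1  ] [ 0.389 -0.4    0.11 ]
gold si [339, 296, 15, 10, 104] [345.9, 300.8] [ 0.525 -0.461  0.1  ] [ 0.518 -0.468  0.11 ]
white [ 0.70774811 -0.13306345  0.005     ] roll [ 0.71600243 -0.28678153  0.01      ] [0.42843001 0.12462706 0.09      ] [0.63022178 0.12159264 0.09      ]
```

View pics/sc2.png

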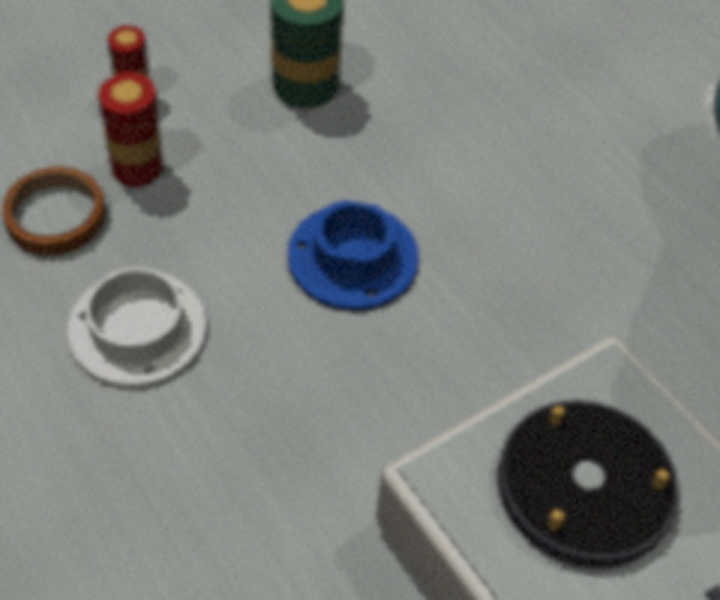

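```bash
python3 - <<'E'
from h import *
for p in((260.7,191),(283.3,208)):
    q=ray('sc',*p,.008);print(q)
    for c in((.51,-.109),):print(np.degrees(np.arctan2(q[1]-c[1],q[0]-c[0])),np.hypot(q[0]-c[0],q[1]-c[1]))
E
python3 -m creep '2 -3 6 0 0 -0.1 8.5;5.5 -8 8 0 0 -0.25 8.5;9 -13 8 0 0 -0.4 8.5;12.5 -18 8 0 0 -0.55 8.5;16 -23 8 0 0 -0.7 8.5;19.5 -28 8 0 0 -0.82 8.5;23 -33 8 0 0 -0.82 8.5;26 -38 8 0 0 -0.82 8.5;26 -38 8 0 0 -0.82 8.5;26 -38 8 0 0 -0.82 8.5'
python3 - <<'E'
from h import *
grab('wrist','w1');print(get_state()['tool_pos'],get_state()['eef_rot'].round(3).tolist(),get_state()['joint_pos'])
E
```

```text
[ 0.54141017 -0.14162141  0.008     ]
-46.083701156417675 0.04528526342365035
[ 0.52027196 -0.06402593  0.008     ]
77.13447570980891 0.04613220550164887
time: 1.4
tool_pos: [0.4961, 0.1988, 0.3281]
eef_rot: [[-0.355, 0.935, -0.0], [0.935, 0.355, -0.0], [0.0, -0.0, -1.0]]
force: [0.1, 1.4, 0.4]
opening: 0.996
grasp_force: 0.0
[0.49586136 0.19938872 0.32807921] [[-0.356, 0.934, -0.001], [0.934, 0.356, 0.0], [0.0, -0.001, -1.0]] [-43.44051004  10.97131655  21.12735075 100.21741774  -4.21087286
  69.61311793  -0.33139478]
```

View pics/w1.png

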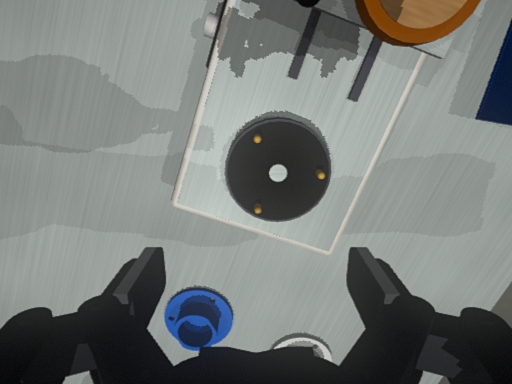

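The wrist view shows the studs at (258,139), (321,174) and (258,209), the hub at (278,173), and the cup at the lower left. Next I go over the cup for a close look.

```bash
python3 -m creep '0 -5 0 0 0 0 8.5;0.5 -10 0 0 0 0 8.5;1 -15 -2 0 0 0 8.5;1.5 -20 -5 0 0 0 8.5;1.5 -25 -8 0 0 0 8.5;1.5 -30.5 -10 0 0 0 8.5;1.5 -30.5 -10 0 0 0 8.5;1.5 -30.5 -10 0 0 0 8.5'
python3 - <<'E'
from m import *
b,_=blobs('w1',(12,90,70),(35,255,255),8,(225,110,335,225));P=[]
for s,c in b:q=ray('w1',*c,.1235);P.append(q);print(s,c,q.round(4))
P=np.array(P);
if len(P)==3:
    c=P.mean(0);print(c,[(np.degrees(np.arctan2(*(p-c)[1::-1]))%120,np.hypot(*(p-c)[:2])) for p in P])
print(ray('w1',278,173,.11))
f=grab('wrist','w2');h=cv2.cvtColor(f,cv2.COLOR_BGR2HSV);s=get_state();print(s['tool_pos'],s['joint_pos'])
m=cv2.inRange(h,(100,120,20),(130,255,255));c=max(cv2.findContours(m,0,1)[0],key=cv2.contourArea);print(cv2.boundingRect(c))
x,y,w,hh=cv2.boundingRect(c);cr=f[max(0,y-8):y+hh+8,max(0,x-8):x+w+8];k=min(750/cr.shape[1],580/cr.shape[0]);print(k,x-8,y-8)
cv2.imwrite('pics/w2c.png',cv2.resize(cr,None,fx=k,fy=k,interpolation=cv2.INTER_CUBIC))
E
```

```text
time: 2.45
tool_pos: [0.5116, -0.1051, 0.2282]
eef_rot: [[-0.357, 0.934, -0.0], [0.934, 0.357, 0.0], [0.0, -0.0, -1.0]]
force: [0.2, 0.4, 0.0]
opening: 0.992
grasp_force: 0.0
[254, 134, 8, 9, 56] [257.1, 138.3] [0.4865 0.2249 0.1235]
[316, 170, 9, 9, 64] [320.0, 174.1] [0.5634 0.213  0.1235]
[254, 204, 8, 10, 57] [257.5, 208.8] [0.5148 0.1518 0.1235]
[0.52155061 0.19657126 0.1235    ] [(np.float64(21.060457626610486), np.float64(0.045123050582488)), (np.float64(21.42987118481298), np.float64(0.044970521622439204)), (np.float64(21.411932602175696), np.float64(0.04529827049136639))]
[0.52287998 0.19512062 0.11      ]
[ 0.5117624  -0.10472665  0.22845375] [-18.66136594  16.36025388  31.93345749 109.10389104 -10.22891984
  57.31709036  38.72066258]
(200, 114, 104, 101)
4.957264957264957 192 106
```

View pics/w2c.png

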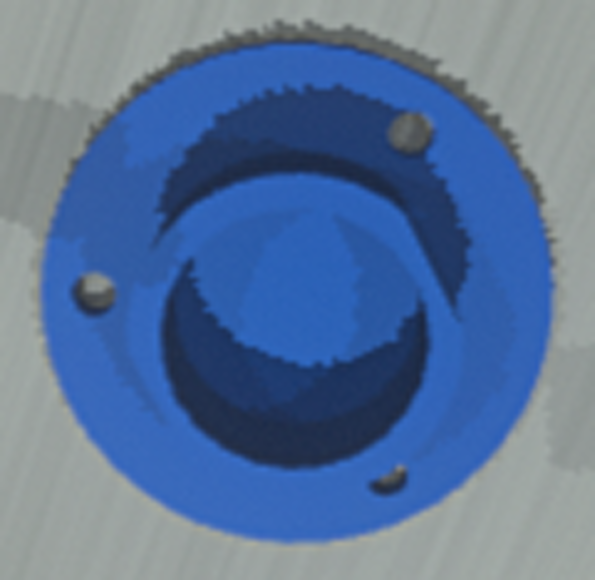

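The close view shows the three holes at crop (410,132), (95,293) and (388,474). The flats run parallel to the direction of the lower-right hole, so that hole gives the cup's own x.

```bash
python3 - <<'E'
from m import *
f=cv2.imread('pics/w2.png');h=cv2.cvtColor(f,cv2.COLOR_BGR2HSV)
m=cv2.inRange(h,(100,120,20),(130,255,255));c=max(cv2.findContours(m,0,1)[0],key=cv2.contourArea)
p=np.array([ray('w2',*q[0],.006)[:2] for q in cv2.convexHull(c)]).astype(np.float32);print(cv2.fitEllipse(p),cv2.minEnclosingCircle(p))
H=np.array([ray('w2',192+(u+.5)/4.957-.5,106+(v+.5)/4.957-.5,.008)[:2] for u,v in((410,132),(95,293),(388,474))]);print(H)
C=H.mean(0);print(C,[(np.degrees(np.arctan2(*(q-C)[::-1])),np.hypot(*(q-C))) for q in H])
a,b=[ray('w2',192+u/4.957,106+v/4.957,.04)[:2] for u,v in((405,200),(460,310))];print('flat',np.degrees(np.arctan2(*(b-a)[::-1])),np.hypot(*(b-a)))
E
```

```text
((0.508556067943573, -0.11358405649662018), (0.1154262125492096, 0.11616352945566177), 16.482980728149414) ((0.5085550546646118, -0.11355635523796082), 0.05826859548687935)
[[ 0.51787628 -0.06832735]
 [ 0.46498661 -0.12701374]
 [ 0.54264771 -0.14377821]]
[ 0.50850353 -0.11303977] [(np.float64(78.1609159240822), np.float64(0.04568422835292981)), (np.float64(-162.19735523038625), np.float64(0.04570551734653568)), (np.float64(-41.995268169489236), np.float64(0.045942102717054664))]
flat -41.920907915693974 0.025529220487218708
```

```bash
python3 -m creep '-0.33 -0.86 -3 0 0 0.15 8.5;-0.33 -0.86 -7 0 0 0.3 8.5;-0.33 -0.86 -11 0 0 0.473 8.5;-0.33 -0.86 -14 0 0 0.473 8.5;-0.33 -0.86 -16 0 0 0.473 8.5;-0.33 -0.86 -17.5 0 0 0.473 8.5;-0.33 -0.86 -18.7 0 0 0.473 8.5;-0.33 -0.86 -19.6 0 0 0.473 8.5;-0.33 -0.86 -19.6 0 0 0.473 8.5;-0.33 -0.86 -19.6 0 0 0.473 8.5'
python3 -m creep '0 0 0 0 0 0 7;0 0 0 0 0 0 6;0 0 0 0 0 0 5.5;0 0 0 0 0 0 5.5;0 0 0 0 0 0 5.5;0 0 0 0 0 0 5.5' 30
```

```text
time: 3.75
tool_pos: [0.5083, -0.1151, 0.0327]
eef_rot: [[-0.742, 0.671, 0.001], [0.671, 0.742, -0.0], [-0.001, 0.0, -1.0]]
force: [-0.5, 0.8, 0.3]
opening: 0.997
grasp_force: 0.0
time: 4.5
tool_pos: [0.5085, -0.1149, 0.0329]
eef_rot: [[-0.742, 0.67, 0.001], [0.67, 0.742, 0.0], [-0.001, 0.001, -1.0]]
force: [-0.2, 1.3, 7.6]
opening: 0.743
grasp_force: 31.7
```

```bash
python3 -m creep '0 0 1 0 0 0 5.5;0 0 4 0 0 0 5.5;0 0 9 0 0 0 5.5;0 2 14 0 0 0.1 5.5;0.3 6 17 0 0 0.25 5.5;0.6 11 17 0 0 0.4 5.5;0.9 16 17 0 0 0.55 5.5;1.1 21 17 0 0 0.7 5.5;1.3 26 17 0 0 0.85 5.5;1.4 29 17 0 0 1.0 5.5;1.45 31 17 0 0 1.1 5.5;1.45 31.1 17 0 0 1.105 5.5' 60
python3 -m creep '0 0 0 0 0 0 5.5;0 0 0 0 0 0 5.5'
python3 - <<'E'
from h import *
grab('side','s3');grab('wrist','w3');s=get_state();print(s['tool_pos'],s['joint_pos'],s['force'],s['ft_torque'])
f=cv2.imread('pics/w3.png');g=cv2.imread('pics/s3.png')[100:190,130:260]
cv2.imwrite('pics/c3.png',np.hstack([cv2.resize(f,(400,300)),cv2.resize(g,(400,300))]))
E
```

```text
time: 6.0
tool_pos: [0.5221, 0.1971, 0.2024]
eef_rot: [[-0.931, -0.364, -0.0], [-0.364, 0.931, -0.0], [0.0, 0.0, -1.0]]
force: [0.2, -1.0, -2.9]
opening: 0.734
grasp_force: 69.8
time: 6.25
tool_pos: [0.5226, 0.195, 0.2024]
eef_rot: [[-0.933, -0.36, 0.0], [-0.36, 0.933, -0.0], [-0.0, -0.0, -1.0]]
force: [-0.3, -0.8, -2.7]
opening: 0.728
grasp_force: 69.8
[0.52259721 0.19530662 0.20234355] [-29.60986985  19.9771389    7.3078793  105.02301365  -3.01551216
  55.1846219   90.10709623] [ 1.08098279  0.89476002 -3.28466976] [-0.01038769  0.05762403 -0.01027415]
```

View pics/c3.png

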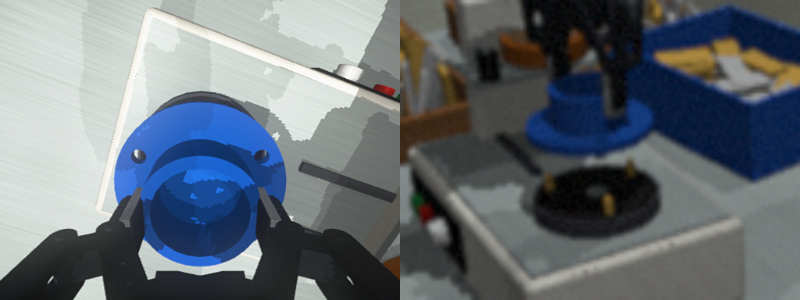

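The cup hangs level in the grip, with two holes visible near full-frame (177,199) and (334,199). I use them to check where the cup sits in the hand.

```bash
python3 - <<'E'
from m import *
f=cv2.imread('pics/w3.png');h=cv2.cvtColor(f,cv2.COLOR_BGR2HSV)
m=cv2.inRange(h,(100,110,20),(130,255,255));H=[]
for u,v in((177,199),(334,199)):
    r=255-m[v-14:v+14,u-14:u+14];n,l,s,c=cv2.connectedComponentsWithStats(r)
    i=1+np.argmin([np.hypot(*(c[k]-14)) for k in range(1,n)]);print(s[i],c[i]+[u-14,v-14])
    b=s[i];H.append(ray('w3',u-14+b[0]+(b[2]-1)/2,v-14+b[1]+(b[3]-1)/2,.1775)[:2])
H=np.array(H);d=H[1]-H[0];print(H,np.hypot(*d));M=H.mean(0);a=np.array([-d[1],d[0]])/np.hypot(*d)
x=np.array([np.cos(np.radians(21)),np.sin(np.radians(21))]);a=a*np.sign(a@x)
print('cup x deg',np.degrees(np.arctan2(a[1],a[0])),'centre',M+.023*a)
E
```

```text
[  6   6  18  14 178] [177.43820225 197.71348315]
[ 8  7 13 12 82] [335.37804878 196.64634146]
[[0.51180339 0.14844629]
 [0.48362844 0.22143249]] 0.07823562117189237
cup x deg 21.108146503382844 centre [0.51917267 0.19322237]
```

```bash
python3 -m creep '0.05 0.1 -1 0 0 0 5.5;0.05 0.1 -2.5 0 0 0 5.5;0.05 0.1 -3.6 0 0 0 5.5;0.05 0.1 -4 0 0 0 5.5;0.05 0.1 -4 0 0 0 5.5'
python3 -m creep '0 0 -0.1 0 0 0 5.5;0 0 -0.2 0 0 0 5.5;0 0 -0.3 0 0 0 5.5;0 0 -0.3 0 0 0 5.5'
python3 -m creep '0 0 -0.1 0 0 0 5.5;0 0 -0.2 0 0 0 5.5;0 0 -0.2 0 0 0 5.5'
```

```text
time: 6.98
tool_pos: [0.523, 0.1969, 0.162]
eef_rot: [[-0.932, -0.362, -0.0], [-0.362, 0.932, -0.0], [0.0, -0.0, -1.0]]
force: [-0.1, -0.1, -2.8]
opening: 0.732
grasp_force: 69.9
time: 7.48
tool_pos: [0.523, 0.197, 0.1593]
eef_rot: [[-0.932, -0.362, 0.0], [-0.362, 0.932, -0.0], [-0.0, -0.0, -1.0]]
force: [0.4, -0.4, -3.1]
opening: 0.731
grasp_force: 69.9
time: 7.85
tool_pos: [0.523, 0.197, 0.1572]
eef_rot: [[-0.932, -0.362, -0.0], [-0.362, 0.932, -0.0], [0.0, -0.0, -1.0]]
force: [-0.1, 0.0, -2.7]
opening: 0.729
grasp_force: 69.9
```

```bash
for i in 1 ; do python3 -m creep '0 0 -0.05 0 0 0 5.5;0 0 -0.1 0 0 0 5.5;0 0 -0.1 0 0 0 5.5'; done
python3 -m creep '0 0 -0.05 0 0 0 5.5;0 0 -0.1 0 0 0 5.5;0 0 -0.1 0 0 0 5.5'
```

```text
time: 8.22
tool_pos: [0.523, 0.197, 0.1562]
eef_rot: [[-0.932, -0.362, -0.0], [-0.362, 0.932, -0.0], [0.0, -0.0, -1.0]]
force: [-0.1, 0.8, -2.9]
opening: 0.734
grasp_force: 69.9
time: 8.6
tool_pos: [0.523, 0.197, 0.1552]
eef_rot: [[-0.932, -0.362, -0.0], [-0.362, 0.932, -0.0], [0.0, -0.0, -1.0]]
force: [0.3, -0.4, -2.8]
opening: 0.731
grasp_force: 69.9
```

```bash
python3 -m creep '0 0 -0.05 0 0 0 5.5;0 0 -0.1 0 0 0 5.5;0 0 -0.15 0 0 0 5.5;0 0 -0.15 0 0 0 5.5'
python3 -m creep '0 0 -0.05 0 0 0 5.5;0 0 -0.1 0 0 0 5.5;0 0 -0.15 0 0 0 5.5;0 0 -0.15 0 0 0 5.5'
```

```text
time: 9.1
tool_pos: [0.523, 0.197, 0.1537]
eef_rot: [[-0.932, -0.362, 0.0], [-0.362, 0.932, -0.0], [0.0, -0.0, -1.0]]
force: [0.3, -0.6, -2.5]
opening: 0.736
grasp_force: 69.9
time: 9.6
tool_pos: [0.523, 0.197, 0.1522]
eef_rot: [[-0.932, -0.362, 0.0], [-0.362, 0.932, -0.0], [-0.0, -0.0, -1.0]]
force: [-0.3, 0.0, -3.1]
opening: 0.734
grasp_force: 69.9
```

```bash
python3 -m creep '0 0 -0.05 0 0 0 5.5;0 0 -0.1 0 0 0 5.5;0 0 -0.15 0 0 0 5.5;0 0 -0.2 0 0 0 5.5;0 0 -0.25 0 0 0 5.5;0 0 -0.25 0 0 0 5.5'
python3 -m creep '0 0 -0.05 0 0 0 5.5;0 0 -0.1 0 0 0 5.5;0 0 -0.15 0 0 0 5.5;0 0 -0.2 0 0 0 5.5;0 0 -0.25 0 0 0 5.5;0 0 -0.25 0 0 0 5.5'
python3 -m creep '0 0 -0.05 0 0 0 5.5;0 0 -0.1 0 0 0 5.5;0 0 -0.15 0 0 0 5.5;0 0 -0.2 0 0 0 5.5;0 0 -0.2 0 0 0 5.5'
```

```text
time: 10.35
tool_pos: [0.523, 0.197, 0.1497]
eef_rot: [[-0.932, -0.362, -0.0], [-0.362, 0.932, -0.0], [0.0, -0.0, -1.0]]
force: [0.2, -0.8, -3.0]
opening: 0.734
grasp_force: 69.9
time: 11.1
tool_pos: [0.523, 0.1969, 0.1472]
eef_rot: [[-0.932, -0.362, 0.0], [-0.362, 0.932, -0.0], [-0.0, -0.0, -1.0]]
force: [-0.6, 0.2, -3.1]
opening: 0.731
grasp_force: 69.9
time: 11.72
tool_pos: [0.523, 0.1969, 0.1452]
eef_rot: [[-0.932, -0.362, -0.0], [-0.362, 0.932, -0.0], [0.0, -0.0, -1.0]]
force: [0.2, -0.7, -2.4]
opening: 0.738
grasp_force: 69.9
```

```bash
python3 -m creep '0 0 -0.05 0 0 0 5.5;0 0 -0.1 0 0 0 5.5;0 0 -0.15 0 0 0 5.5;0 0 -0.15 0 0 0 5.5'
python3 -m creep '0 0 -0.05 0 0 0 5.5;0 0 -0.05 0 0 0 5.5'
python3 -m creep '0 0 -0.05 0 0 0 5.5;0 0 -0.05 0 0 0 5.5'
```

```text
time: 12.22
tool_pos: [0.523, 0.197, 0.1437]
eef_rot: [[-0.932, -0.362, 0.0], [-0.362, 0.932, -0.0], [-0.0, -0.0, -1.0]]
force: [0.4, -0.0, -3.2]
opening: 0.733
grasp_force: 69.9
time: 12.48
tool_pos: [0.523, 0.197, 0.1432]
eef_rot: [[-0.932, -0.362, 0.0], [-0.362, 0.932, -0.0], [-0.0, -0.0, -1.0]]
force: [0.6, 0.2, -3.2]
opening: 0.733
grasp_force: 69.9
time: 12.72
tool_pos: [0.523, 0.197, 0.1432]
eef_rot: [[-0.932, -0.362, 0.0], [-0.362, 0.932, 0.0], [-0.0, 0.0, -1.0]]
force: [-4.2, -2.0, 5.3]
opening: 0.732
grasp_force: 71.0
```

Contact came at TCP z = 0.1432, which puts the underside at about 0.110, flush. I release and look.

```bash
python3 -m creep '0 0 0.03 0 0 0 6.6;0 0 0.03 0 0 0 7.2;0 0 0.03 0 0 0 8;0 0 0.03 0 0 0 8.5;0 0 0.03 0 0 0 8.5;0 0 1 0 0 0 8.5;0 0 3 0 0 0 8.5;0 0 6 0 0 0 8.5;0 0 10 0 0 0 8.5;0 0 14 0 0 0 8.5;0 0 16 0 0 0 8.5;0 0 16 0 0 0 8.5'
python3 - <<'E'
from h import *
grab('scene','s4');f=grab('wrist','w4');g=cv2.imread('pics/s4.png')[215:325,300:420]
s=get_state();print(s['tool_pos'],s['force'])
cv2.imwrite('pics/c4.png',np.hstack([cv2.resize(f,(480,360)),cv2.resize(g,(320,360))]))
E
```

```text
time: 14.22
tool_pos: [0.5235, 0.1972, 0.3048]
eef_rot: [[-0.932, -0.362, 0.003], [-0.362, 0.932, 0.001], [-0.003, 0.0, -1.0]]
force: [1.8, 0.5, -0.1]
opening: 0.993
grasp_force: 0.0
[0.5228054  0.19688187 0.30256825] [-0.41708835  0.02945826 -1.13533967]
```

View pics/c4.png

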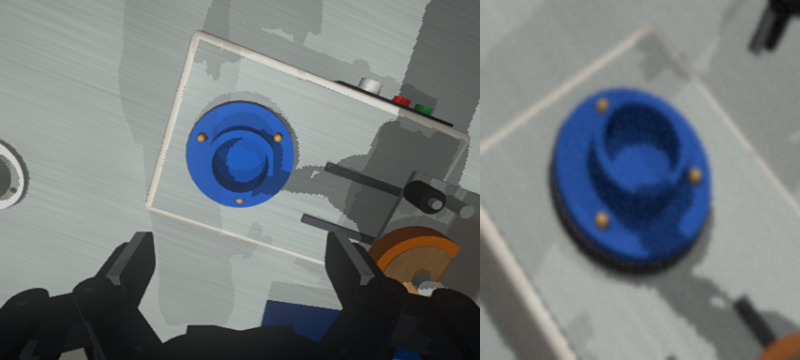

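The cup is seated, with all three studs through the flange. Next I measure its centre and head for the tin.

```bash
python3 - <<'E'
from m import *
f=cv2.imread('pics/w4.png');h=cv2.cvtColor(f,cv2.COLOR_BGR2HSV)
m=cv2.inRange(h,(100,120,20),(130,255,255));c=[c for c in cv2.findContours(m,0,1)[0] if cv2.contourArea(c)>4000];print(len(c))
c=[k for k in c if cv2.pointPolygonTest(k,(250,165),False)>=0 or cv2.boundingRect(k)[0]<260][0];print(cv2.boundingRect(c))
p=np.array([ray('w4',*q[0],.116)[:2] for q in cv2.convexHull(c)]).astype(np.float32);print(cv2.fitEllipse(p),cv2.minEnclosingCircle(p))
P=[]
for s,c in blobs('w4',(12,90,70),(35,255,255),8,(190,100,320,225))[0]:
    q=ray('w4',*c,.1235);P.append(q);print(s,q.round(4))
print(np.mean(P,0)); print('small tin', ray('sc',201.6,122,.07), ray('si',346,279.6,.07))
E
python3 -m creep '0.5 -3 0 0 0 -0.18 8.5;1.5 -7 0 0 0 -0.36 8.5;2.5 -11.5 0 0 0 -0.54 8.5;3.5 -16 0 0 0 -0.72 8.5;4.5 -20 0 0 0 -0.9 8.5;5.5 -24 0 0 0 -1.08 8.5;6.5 -28 0 0 0 -1.26 8.5;7.3 -32 0 0 0 -1.44 8.5;8 -36 0 0 0 -1.62 8.5;9 -41 -1 0 0 -1.8 8.5;10 -46 -2 0 0 -1.98 8.5;10.3 -50.2 -2.5 0 0 -2.16 8.5'
python3 -m creep '0 0 0 0 0 -0.18 8.5;0 0 0 0 0 -0.2 8.5;0 0 0 0 0 -0.2 8.5'
python3 - <<'E'
from h import *
grab('wrist','w5');s=get_state();print(s['tool_pos'],s['joint_pos'])
E
```

```text
1
(199, 109, 114, 112)
((0.5213689208030701, 0.1955185830593109), (0.11570879071950912, 0.11612909287214279), 96.9474868774414) ((0.5213847756385803, 0.19569461047649384), 0.058275673538446426)
[211, 142, 8, 9, 46] [0.5146 0.1499 0.1235]
[292, 142, 8, 9, 54] [0.4859 0.2232 0.1235]
[252, 213, 7, 4, 20] [0.5658 0.2122 0.1235]
[0.5221055  0.19508362 0.1235    ]
small tin [ 0.58282857 -0.40159757  0.07      ] [ 0.58531177 -0.39669105  0.07      ]
time: 15.82
tool_pos: [0.6257, -0.3066, 0.2758]
eef_rot: [[0.223, 0.975, -0.002], [0.975, -0.223, 0.0], [-0.0, -0.002, -1.0]]
force: [0.4, 1.2, 0.7]
opening: 0.996
grasp_force: 0.0
time: 16.2
tool_pos: [0.6261, -0.3042, 0.2773]
eef_rot: [[0.403, 0.915, -0.001], [0.915, -0.403, 0.0], [0.0, -0.001, -1.0]]
force: [-0.7, -0.4, -0.2]
opening: 0.997
grasp_force: 0.0
[ 0.62621237 -0.30423802  0.27755453] [ -2.22817074  35.22489579  40.67732938  80.11686318 -23.14524651
  73.12395694  16.16979166]
```

View pics/w5.png

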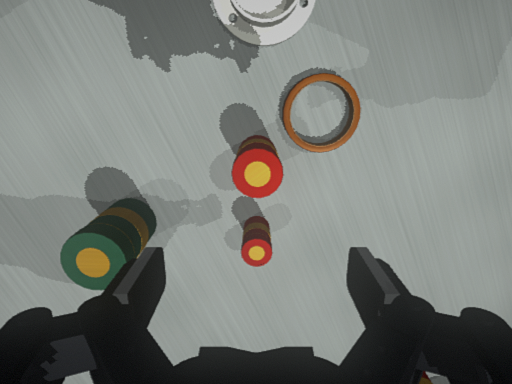

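The view shows the red lid at (257,174), the small decoy at (257,252) clear of the finger line, the roll at (321,112) and the green tin at the left.

```bash
python3 - <<'E'
from m import *
s,c=max(blobs('w5',(15,90,120),(35,255,255),50,(235,155,280,195))[0],key=lambda b:b[0][4]);q=ray('w5',*c,.1);print(s,c,q)
f=cv2.imread('pics/w5.png');h=cv2.cvtColor(f,cv2.COLOR_BGR2HSV)
m=(cv2.inRange(h,(0,150,120),(8,255,255))|cv2.inRange(h,(172,150,120),(180,255,255)));m[:130]=0;m[200:]=0
c=max(cv2.findContours(m,0,1)[0],key=cv2.contourArea);p=np.array([ray('w5',*k[0],.1)[:2] for k in cv2.convexHull(c)]).astype(np.float32);print(cv2.fitEllipse(p))
print((q-[.6261,-.3042,.2776])*100)
E
```

```text
[244, 162, 26, 25, 517] [257.0, 173.7] [ 0.62544322 -0.30767394  0.1       ]
((0.6256176829338074, -0.3073200285434723), (0.04929414764046669, 0.04991018399596214), 120.73518371582031)
[ -0.0656782   -0.34739353 -17.76      ]
```

```bash
python3 -m creep '-0.05 -0.33 -2 0 0 0 8.5;-0.05 -0.33 -6 0 0 0 8.5;-0.05 -0.33 -10 0 0 0 8.5;-0.05 -0.33 -13 0 0 0 8.5;-0.05 -0.33 -16 0 0 0 8.5;-0.05 -0.33 -18.5 0 0 0 8.5;-0.05 -0.33 -20 0 0 0 8.5;-0.05 -0.33 -20.7 0 0 0 8.5;-0.05 -0.33 -20.7 0 0 0 8.5;-0.05 -0.33 -20.7 0 0 0 8.5'
python3 -m creep '0 0 0 0 0 0 7;0 0 0 0 0 0 6;0 0 0 0 0 0 5;0 0 0 0 0 0 4.5;0 0 0 0 0 0 4.5;0 0 0 0 0 0 4.5;0 0 0 0 0 0 4.5' 25
```

```text
time: 17.5
tool_pos: [0.6259, -0.3086, 0.0716]
eef_rot: [[0.407, 0.914, 0.001], [0.914, -0.407, -0.0], [-0.0, 0.001, -1.0]]
force: [0.2, -0.6, 0.3]
opening: 0.997
grasp_force: 0.0
time: 18.38
tool_pos: [0.6256, -0.3084, 0.0712]
eef_rot: [[0.407, 0.914, 0.0], [0.914, -0.407, 0.0], [0.0, 0.0, -1.0]]
force: [-1.4, 1.6, 5.2]
opening: 0.601
grasp_force: 25.9
```

```bash
python3 -m creep '0 0 1 0 0 0 4.5;0 0 4 0 0 0 4.5;0 0 9 0 0 0 4.5;-0.5 2 14 0 0 0 4.5;-1.5 7 18 0 0 0 4.5;-2.6 12.5 20 0 0 0 4.5;-3.8 18 20 0 0 0 4.5;-4.9 23.5 20 0 0 0 4.5;-6 29 20 0 0 0 4.5;-7.2 34.5 20 0 0 0 4.5;-8.3 40 20 0 0 0 4.5;-9.3 45 20 0 0 0 4.5' 30
python3 -m creep '-0.7 3.5 0 0 0 0 4.5;-1.12 5.34 0 0 0 0 4.5;-1.12 5.34 0 0 0 0 4.5;-1.12 5.34 0 0 0 0 4.5'
python3 - <<'E'
from h import *
f=grab('wrist','w6');g=grab('side','s6')[70:200,110:280];k=grab('scene','sc6')[150:320,270:440]
s=get_state();print(s['tool_pos'],s['force'],s['joint_pos'])
cv2.imwrite('pics/c6.png',np.hstack([cv2.resize(f,(360,300)),cv2.resize(g,(220,300)),cv2.resize(k,(220,300))]))
E
```

```text
time: 19.88
tool_pos: [0.5318, 0.1435, 0.2714]
eef_rot: [[0.407, 0.914, 0.0], [0.914, -0.407, 0.001], [0.001, 0.0, -1.0]]
force: [0.9, 0.1, -1.0]
opening: 0.6
grasp_force: 31.9
time: 20.38
tool_pos: [0.5217, 0.1936, 0.2709]
eef_rot: [[0.409, 0.913, 0.0], [0.913, -0.409, -0.0], [-0.0, 0.0, -1.0]]
force: [0.3, 0.1, -1.7]
opening: 0.596
grasp_force: 31.9
[0.52165995 0.19387972 0.2708759 ] [-0.3498678   0.22614838 -0.99101286] [-54.94203574  18.58343807  38.88080387 101.94522189 -12.85698063
  63.96617442 -35.93977073]
```

View pics/c6.png

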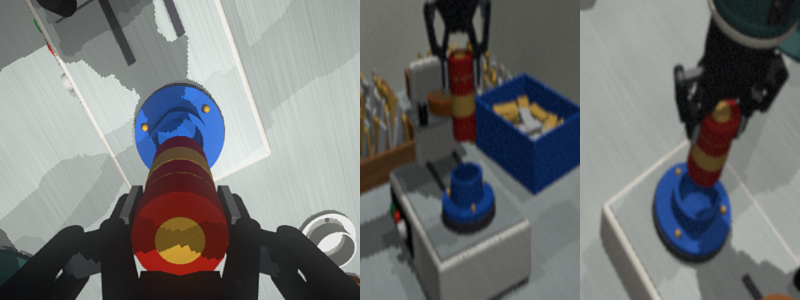

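The tin hangs upright above the cup, with the lid spot near full-frame (256,307). I check its in-hand offset and descend to just above the rim.

```bash
python3 - <<'E'
from m import *
for s,c in blobs('w6',(15,90,60),(35,255,255),200,(215,270,300,345))[0]:
    d=s; q=ray('w6',d[0]+(d[2]-1)/2,d[1]+(d[3]-1)/2,.2997);print(s,c,q,ray('w6',*c,.2997))
E
python3 -m creep '0 0 -1 0 0 0 4.5;0 0 -2.5 0 0 0 4.5;0 0 -3.8 0 0 0 4.5;0 0 -4.3 0 0 0 4.5;0 0 -4.3 0 0 0 4.5;0 0 -4.3 0 0 0 4.5'
```

```text
[221, 278, 71, 60, 3374] [255.7, 307.6] [0.52193298 0.19502507 0.2997    ] [0.52181661 0.19503016 0.2997    ]
time: 21.28
tool_pos: [0.5215, 0.1951, 0.2281]
eef_rot: [[0.407, 0.913, 0.0], [0.913, -0.407, 0.0], [0.0, 0.0, -1.0]]
force: [0.0, -0.7, -1.3]
opening: 0.602
grasp_force: 31.9
```

```bash
python3 -m creep '0 0 -0.2 0 0 0 4.5;0 0 -0.4 0 0 0 4.5;0 0 -0.55 0 0 0 4.5;0 0 -0.65 0 0 0 4.5;0 0 -0.75 0 0 0 4.5;0 0 -0.8 0 0 0 4.5;0 0 -0.8 0 0 0 4.5'
python3 -m creep '0 0 -0.1 0 0 0 4.5;0 0 -0.2 0 0 0 4.5;0 0 -0.3 0 0 0 4.5;0 0 -0.3 0 0 0 4.5'
```

```text
time: 22.15
tool_pos: [0.5213, 0.1951, 0.2198]
eef_rot: [[0.407, 0.913, -0.0], [0.913, -0.407, 0.0], [-0.0, -0.0, -1.0]]
force: [-1.0, 0.5, -0.9]
opening: 0.601
grasp_force: 31.8
time: 22.65
tool_pos: [0.5213, 0.195, 0.2167]
eef_rot: [[0.407, 0.913, -0.0], [0.913, -0.407, -0.0], [-0.0, -0.0, -1.0]]
force: [-0.4, -1.4, -1.5]
opening: 0.603
grasp_force: 31.9
```

Foot is inside the rim with no contact.

```bash
python3 -m creep '0 0 -0.15 0 0 0 4.5;0 0 -0.3 0 0 0 4.5;0 0 -0.45 0 0 0 4.5;0 0 -0.6 0 0 0 4.5;0 0 -0.75 0 0 0 4.5;0 0 -0.9 0 0 0 4.5;0 0 -1.0 0 0 0 4.5;0 0 -1.0 0 0 0 4.5'
python3 -m creep '0 0 -0.15 0 0 0 4.5;0 0 -0.3 0 0 0 4.5;0 0 -0.45 0 0 0 4.5;0 0 -0.6 0 0 0 4.5;0 0 -0.75 0 0 0 4.5;0 0 -0.9 0 0 0 4.5;0 0 -1.0 0 0 0 4.5;0 0 -1.0 0 0 0 4.5'
python3 -m creep '0 0 -0.1 0 0 0 4.5;0 0 -0.2 0 0 0 4.5;0 0 -0.3 0 0 0 4.5;0 0 -0.4 0 0 0 4.5;0 0 -0.4 0 0 0 4.5'
```

```text
time: 23.65
tool_pos: [0.5213, 0.1951, 0.2067]
eef_rot: [[0.407, 0.913, -0.0], [0.913, -0.407, -0.0], [-0.0, -0.0, -1.0]]
force: [0.5, -0.0, -1.0]
opening: 0.603
grasp_force: 31.9
time: 24.65
tool_pos: [0.5213, 0.1951, 0.1967]
eef_rot: [[0.407, 0.914, -0.0], [0.914, -0.407, -0.0], [-0.0, -0.0, -1.0]]
force: [0.1, -0.9, -0.9]
opening: 0.601
grasp_force: 31.9
time: 25.28
tool_pos: [0.5213, 0.1951, 0.1927]
eef_rot: [[0.407, 0.913, -0.0], [0.913, -0.407, -0.0], [-0.0, -0.0, -1.0]]
force: [0.1, -0.7, -1.9]
opening: 0.604
grasp_force: 31.9
```

```bash
python3 -m creep '0 0 -0.1 0 0 0 4.5;0 0 -0.2 0 0 0 4.5;0 0 -0.25 0 0 0 4.5;0 0 -0.25 0 0 0 4.5'
python3 -m creep '0 0 -0.05 0 0 0 4.5;0 0 -0.05 0 0 0 4.5'
python3 -m creep '0 0 -0.05 0 0 0 4.5;0 0 -0.05 0 0 0 4.5'
```

```text
time: 25.78
tool_pos: [0.5214, 0.195, 0.1902]
eef_rot: [[0.407, 0.913, -0.0], [0.913, -0.407, -0.0], [-0.0, -0.0, -1.0]]
force: [-0.3, -0.7, -2.4]
opening: 0.605
grasp_force: 31.9
time: 26.02
tool_pos: [0.5213, 0.1951, 0.1897]
eef_rot: [[0.407, 0.914, -0.0], [0.914, -0.407, -0.0], [-0.0, -0.0, -1.0]]
force: [-0.3, 0.6, -1.4]
opening: 0.602
grasp_force: 31.9
time: 26.28
tool_pos: [0.5213, 0.1951, 0.1892]
eef_rot: [[0.407, 0.913, -0.0], [0.913, -0.407, -0.0], [-0.0, -0.0, -1.0]]
force: [0.1, 0.8, -2.0]
opening: 0.605
grasp_force: 31.9
```

```bash
python3 -m creep '0 0 -0.05 0 0 0 4.5;0 0 -0.05 0 0 0 4.5'
python3 -m creep '0 0 -0.03 0 0 0 4.5;0 0 -0.03 0 0 0 4.5'
```

```text
time: 26.52
tool_pos: [0.5214, 0.1951, 0.1891]
eef_rot: [[0.407, 0.913, -0.0], [0.913, -0.407, 0.0], [0.0, -0.0, -1.0]]
force: [-2.7, -0.9, 5.8]
opening: 0.6
grasp_force: 32.5
time: 26.78
tool_pos: [0.5214, 0.1951, 0.1891]
eef_rot: [[0.407, 0.913, 0.0], [0.913, -0.407, 0.001], [0.001, -0.0, -1.0]]
force: [-4.2, -1.4, 11.1]
opening: 0.603
grasp_force: 32.9
```

The foot is on the floor at the expected height (TCP z 0.189). I relieve the pressure, release and retreat.

```bash
python3 -m creep '0 0 0.06 0 0 0 5.3;0 0 0.06 0 0 0 5.6;0 0 0.06 0 0 0 6.2;0 0 0.06 0 0 0 7;0 0 0.06 0 0 0 8;0 0 0.06 0 0 0 8.5;0 0 0.06 0 0 0 8.5;0 0 0.06 0 0 0 8.5'
python3 -m creep '0 0 1 0 0 0 8.5;0 0 3 0 0 0 8.5;0 0 6 0 0 0 8.5;0 0 10 0 0 0 8.5;0 0 14 0 0 0 8.5;0 -3 17 0 0 0 8.5;0 -6 19 0 0 0 8.5;0 -10 19 0 0 0 8.5;0 -10 19 0 0 0 8.5;0 -10 19 0 0 0 8.5'
python3 - <<'E'
from m import *
f=grab('wrist','w7');g=grab('side','s7')[90:210,120:260];k=grab('scene','sc7')[180:320,290:430]
cv2.imwrite('pics/c7.png',np.hstack([cv2.resize(k,(400,400)),cv2.resize(g,(400,400))]))
for s,c in blobs('sc7',(15,90,80),(35,255,255),15,(310,190,410,300))[0]:print(s,ray('sc7',*c,.218).round(4))
for s,c in blobs('s7',(15,90,80),(35,255,255),15,(150,90,240,190))[0]:print(s,ray('s7',*c,.218).round(4))
E
```

```text
time: 27.78
tool_pos: [0.5213, 0.1951, 0.1891]
eef_rot: [[0.407, 0.914, -0.0], [0.914, -0.407, -0.0], [-0.0, -0.0, -1.0]]
force: [-0.3, -0.8, -0.2]
opening: 0.995
grasp_force: 0.0
time: 29.02
tool_pos: [0.5212, 0.095, 0.379]
eef_rot: [[0.407, 0.913, -0.001], [0.913, -0.407, 0.0], [-0.0, -0.001, -1.0]]
force: [-0.6, 0.1, -0.3]
opening: 0.993
grasp_force: 0.0
[362, 234, 14, 12, 125] [0.5211 0.1975 0.218 ]
[191, 90, 10, 7, 37] [0.6462 0.4555 0.218 ]
[189, 98, 5, 6, 15] [0.6017 0.3816 0.218 ]
[211, 99, 4, 8, 21] [0.6528 0.3283 0.218 ]
[177, 106, 11, 7, 46] [0.5459 0.3177 0.218 ]
[166, 109, 9, 4, 19] [0.5114 0.3292 0.218 ]
[213, 112, 27, 12, 151] [0.6297 0.1828 0.218 ]
[186, 121, 8, 3, 21] [0.522  0.2019 0.218 ]
[186, 139, 14, 9, 102] [0.4711 0.0574 0.218 ]
```

View pics/c7.png

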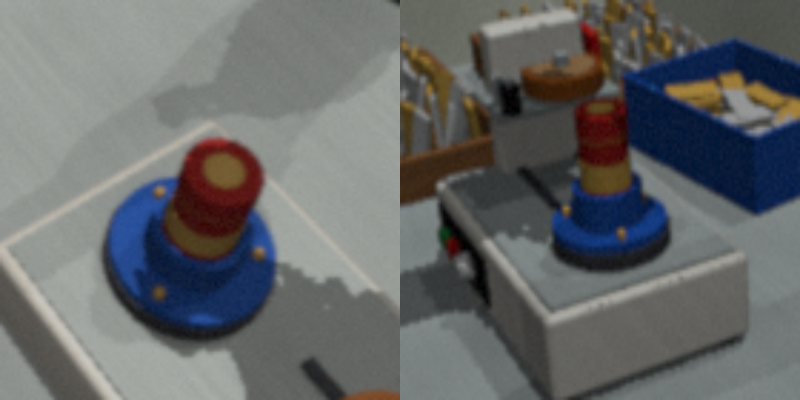

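The tin stands upright in the cup, with its lid at (0.521,0.197) at height 0.218, and the cup is flush with its studs showing.

```bash
python3 -c "from plant import finish_job;print(finish_job())"
```

```text
the job is handed in; nothing more can be done
None
```

The blue cup is flush on the turntable with the studs through its holes, the red tin stands upright and fully home in it, the gripper is clear, and the job was handed in at about 29 s; no verdict came back.

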